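# Roll the clay roller into its V rest

### The job

Push the loose wooden clay roller with the fingers so that it rolls along the slab board and drops into the dark V-shaped rest at the board's end, lying along the V, seated on both sides and sticking out about equally at both ends (nudge its end if it lies off-centre). Roll it steadily, without flicking it: do not drag it in the grip, lift or carry it, and leave the other things on the bench alone.

Things in the scene. Friction and masses are not known exactly. Their poses are not given: they have to be found in the camera images.
- roller_center (a point): centre of the clay roller: a plain solid wooden cylinder 50 mm in diameter, 180 mm long, flat ends, about 0.25 kg, lying on the slab board 100 to 210 mm before the V, roughly parallel to it. Its x axis is the long axis; y and z turn as it rolls. The centre is 49 mm above the bench while it lies on the board. Pushed slowly from behind it rolls freely, straight across its own axis; it slides lengthwise if pushed on an end.
- board: plywood slab board with a dark wooden V rest at its +y end, one piece, fixed to the bench. Origin at bench height straight below the middle of the V's bottom line; x runs along the V, y is the rolling direction into the V, z up. The flat board is 24 mm thick, 270 mm wide (x -135 to 135 mm) and reaches from y = -320 to -20 mm.
- lip (a point): middle of the edge where the board's top (24 mm above the bench) turns down into the V; axes as the board's. The V is 120 mm long (x -60 to 60 mm) with sides at 45 degrees. Its bottom line is 4 mm above the bench, 20 mm past this edge; the far side rises to 46 mm above the bench, 62 mm past this edge, then is flat for 22 mm more.
- seat (a point): where the roller's centre lies when it is seated in the V: 39.4 mm above the bench, on the middle of the V; axes as the board's. The roller drops about 10 mm from the board into the V.
- jar: bystander: closed amber jar, 60 mm in diameter, 90 mm tall, standing on the bench; origin at its underside. Not to be moved.
- sanding_block: bystander: cork block 90 x 55 x 35 mm on the bench; origin at its underside. Not to be moved.
- cup: bystander: white ceramic cup, 72 mm across, 85 mm tall, on the bench; origin at its underside. Not to be moved.
There are look-alikes about, which are no part of the job. Of the things shaped like the part that bears roller_center, the wooden one is meant.

How it is judged:
By the outcome, as a careful person would: the job done as asked, in the order asked, and still so for the second after the job is handed in, with the robot touching nothing.
It also fails if it takes over 54 s, if anything falls off the work surface, if the arm or the gripper's body presses on something with over 40 N, if the wrist force passes 120 N, or if a joint passes its speed limit or range.

### The arm

A 7-joint arm with a two-finger parallel gripper is mounted at the origin on the work surface. World frame = base frame: x ahead of the robot, y to its left, z up, the work surface at z = 0. Lengths are in m, angles in rad, forces in N, time in s.
With the tool pointing down it reaches from about 0.425 to 0.875 m from the base axis. Payload 8.4 kg.
Tool frame: the origin (TCP) lies between the finger pads; the fingertips stand 19 mm ahead of it and the grasp point (between the pads) is the TCP; x points along the fingers, z is the direction in which the jaws open and shut, and the axes are right-handed (so a half turn about x gives the same grasp; the last joint's range is limited). The gripper opens to 85 mm and grips with 20 to 120 N. Pads are 22 mm wide; open, the fingers measure 114 mm over their backs; the gripper's body (76 mm by 85 mm) begins 54 mm behind the grasp point. The pads swing forward as they close: fully open they stand 13 mm farther back than shut.
Start: joints at [-0.099, 0.333, 0.04, 1.465, -0.013, 1.343, -0.059], TCP at [0.65, -0, 0.25] pointing down, gripper open.
Joint ranges: [-2.58, 2.58], [-0.38, 2.09], [-1.3, 1.39], [0.25, 2.4], [-1.5, 4.64], [0.08, 2.09], [-2.65, 2.65]. Speed limits (rad/s): [2.22, 2.22, 2.79, 2.79, 3.14, 3.14, 3.14].

### API

Orientations are given as [roll, pitch, yaw] about the fixed x, y, z axes, in that order (R = Rz(yaw) Ry(pitch) Rx(roll)).
In Python, from workcell import * gives the robot as it stands.
- The arm moves only by the tool apply_moves, never from a script. Its argument "steps" is a list that holds one entry, the list of rows, each a list of 7 numbers: the turn, a rotation vector about the world's x, y, z in rad, then the shift along the world's x, y, z in cm, then the closure, from -1 (fully open) to 1 (shut), so that 0 is half open. In form: [[[wx, wy, wz, x, y, z, jaw], ...]]. A call has 1 to 8 rows; each row shifts and turns the pose as measured when the row begins; what a row does not reach is not made up. A row lasts 1/8 s, in which the tool goes at most 62.5 mm and 10.7 degrees, less where a joint would pass 70% of its speed; a pose out of reach is approached as far as the arm can. A call is refused whole if a number of a shift passes 6.25 or a number of a turn 0.188, either way. A call with a gripper value outside its range is refused whole. The fingers move at their own pace and stop on an object; "grip_force" is the grip in N (left out, the last holds). Time passes only in rows, so rows that do not move let the fingers close. It gives the time, the measured TCP pose, the force and the opening at its end, in the units of the state.
- observe(): the state, without advancing time (a new reading comes with each control period).
- snapshot(name): name is "scene" or "side" or "wrist"; returns the picture (480x640x3 uint8, red, green, blue); there is no depth.
- camera_model(name): a dict with "fovy" (degrees; the focal length in pixels is half the picture's height over the tangent of half this angle, whatever the lens; pixels are square), "cx", "cy" (the principal point, pixels), "distortion" ([k1, k2, p1, p2, k3] as OpenCV has them; the pictures are not rectified), "R" (3x3) and "t" (3): a world point X has camera coordinates R X + t. Camera axes: x right, y down, z forward; pixel columns grow to the right and rows downward; lengths in m; the calibration is good to about 2 mm. A picture is of the moment at which its call begins: read the wrist's pose just before it. camera_model takes no time and is no camera call; for the wrist camera it gives the pose at the moment of the call.
- hand_in(): hands the job in, once; it reports no verdict.
The state is a dict: "t": time; "joints": joint angles; "qvel": joint speeds; "tau": joint torques, N m; "tool_pos": TCP position; "tcp_rot": TCP orientation; "force": force on the tool from outside, world axes, zero at the start; "moment": the same for the moment, N m; "width": finger opening in m.
Only numpy, scipy, OpenCV 4.12 (cv2) and the standard library are available. Lean on these libraries where they do the work, as an engineer would, in place of code of your own. Each camera call takes 0.05 s, during which the arm holds its last target.

## Working session

There is one attempt and no reset: what is moved stays moved. The work goes in short steps, Python scripts to look and compute and a tool call to move; the robot and the scene stay as the last step left them, time stands still between calls to the robot, and variables do not carry over. Pictures are saved under pics/ and viewed, and the job is handed in when it is done.

Besides the shell and the picture viewer there is one more tool, called after ">>>" by a JSON object that holds its "method" and its "body", one argument or row to a line. apply_moves: Moves the arm, as the interface text tells. Its arguments: {"type":"object","properties":{"steps":{"type":"array","items":{"type":"array","items":{"type":"array","items":{"type":"number"}}}},"grip_force":{"type":"number"}},"required":["steps"]}

```bash
mkdir -p pics; ls; python3 - <<'E'
from workcell import *
import cv2
print(observe())
for n in ("scene","side","wrist"):
    m=camera_model(n); im=snapshot(n); cv2.imwrite(f"pics/{n}0.png",im[:,:,::-1]); print(n,m)
E
```

```text
pics
{'t': 0.0, 'joints': array([-0.09921582,  0.33390495,  0.03984848,  1.46629037, -0.01337472,
        1.34334942, -0.05850301]), 'qvel': array([-0.00156675,  0.00013088, -0.00195752, -0.00086166,  0.00034955,
        0.00063065, -0.00041553]), 'tau': array([ 4.63630895e-04, -6.58554840e+01,  1.36586554e+00, -4.05554795e+01,
        1.68904377e-02,  1.27170872e-02, -1.99809978e-05]), 'tool_pos': array([ 6.49548620e-01, -1.09932106e-05,  2.49415430e-01]), 'tcp_rot': array([-3.06440113,  1.56910965, -3.06437615]), 'force': array([-0.04077008,  0.22224942,  0.63601827]), 'moment': array([ 0.04267392,  0.05511578, -0.01376171]), 'width': 0.08536324411480443}
scene {'fovy': 54.229212875183336, 'cx': 325.1294681673194, 'cy': 252.8674334546749, 'distortion': array([-0.08590716,  0.        ,  0.        ,  0.        ,  0.        ]), 'R': array([[ 0.87413763,  0.48538259, -0.01694543],
       [ 0.268168  , -0.51145207, -0.81639617],
       [-0.40493126,  0.70909839, -0.57724358]]), 't': array([-0.45461465, -0.09468452,  1.20828991])}
side {'fovy': 49.80062332602905, 'cx': 316.423295371872, 'cy': 236.0037045734295, 'distortion': array([-0.12222507,  0.        ,  0.        ,  0.        ,  0.        ]), 'R': array([[-0.8899118 , -0.45611066,  0.00447751],
       [-0.35146685,  0.67941967, -0.64409624],
       [ 0.29073705, -0.57476254, -0.76493136]]), 't': array([0.46135756, 0.22551658, 1.24684887])}
wrist {'fovy': 70.09347945999143, 'cx': 316.6419464025063, 'cy': 238.87477097995745, 'distortion': array([-0.03724893,  0.        ,  0.        ,  0.        ,  0.        ]), 'R': array([[ 9.99999157e-01, -1.19120048e-03, -5.17003200e-04],
       [-9.76060549e-04, -9.52103468e-01,  3.05774482e-01],
       [-8.56479251e-04, -3.05773719e-01, -9.52103828e-01]]), 't': array([-0.6506584 , -0.03668087,  0.37985222])}
```

View pics/scene0.png

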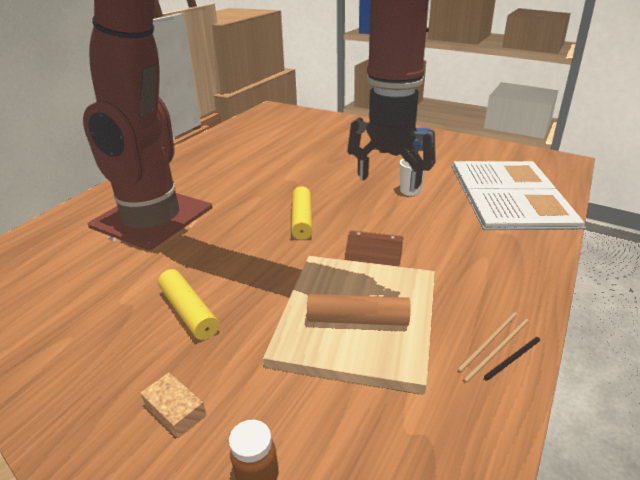

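View pics/side0.png

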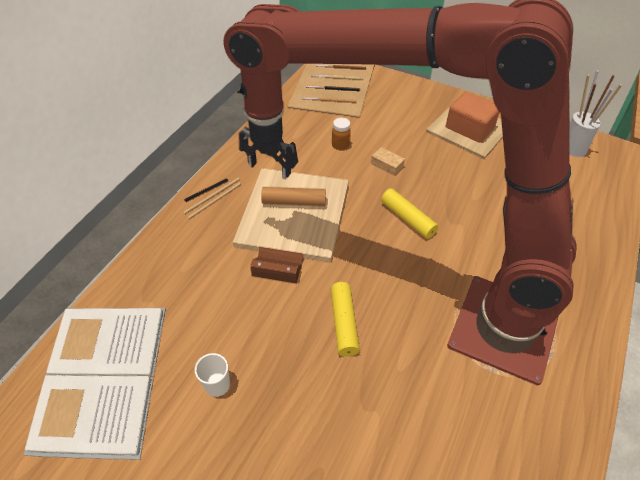

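View pics/wrist0.png

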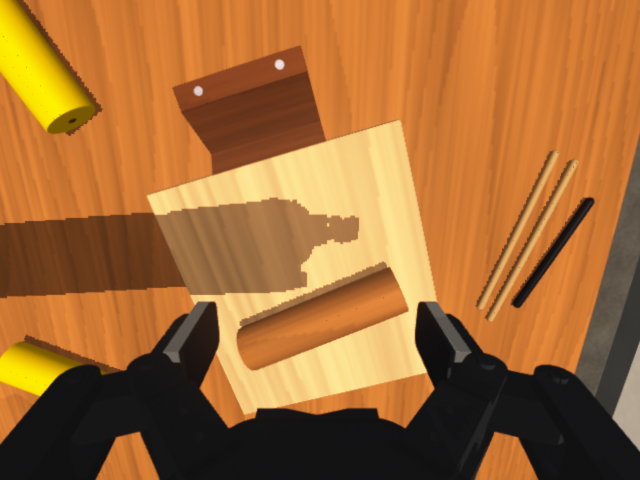

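The wrist view shows the whole board (corners near (148,195), (401,121), (247,413)), the V above it, and the roller from (240,345) to (400,290). I'll enlarge it to read the points more closely.

```bash
python3 - <<'E'
import cv2
im=cv2.imread("pics/wrist0.png")
a=im[240:430,220:450]; cv2.imwrite("pics/cropA.png",cv2.resize(a,None,fx=3,fy=3,interpolation=cv2.INTER_CUBIC))
b=im[30:220,140:420]; cv2.imwrite("pics/cropB.png",cv2.resize(b,None,fx=2.8,fy=2.8,interpolation=cv2.INTER_CUBIC))
E
```

```text
(no output)
```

View pics/cropA.png

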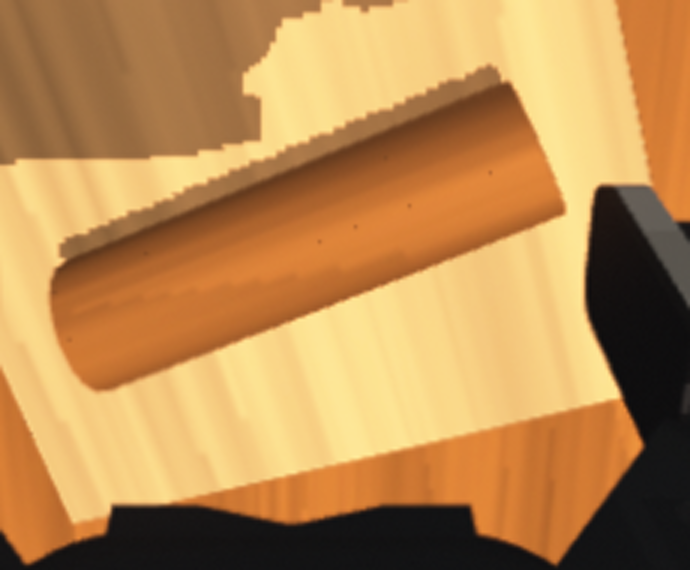

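View pics/cropB.png

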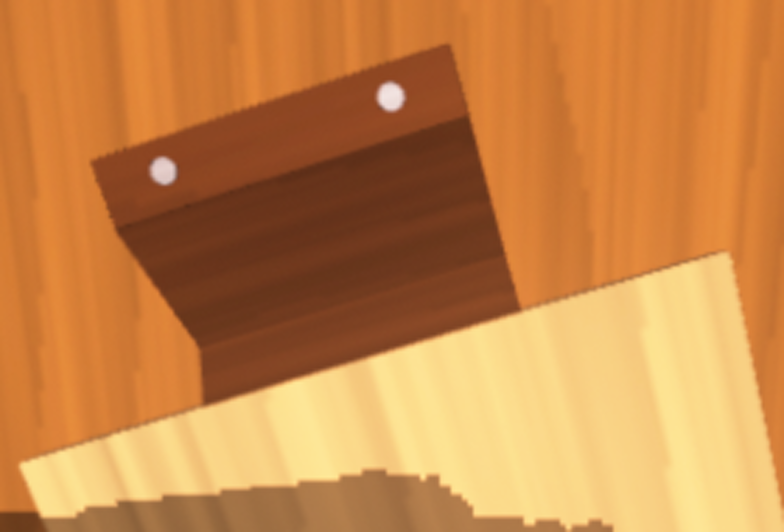

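```bash
cat > h.py <<'E'
import numpy as np, cv2
from scipy.optimize import least_squares
def proj(m,X):
    f=240/np.tan(np.radians(m['fovy'])/2)
    K=np.array([[f,0,m['cx']],[0,f,m['cy']],[0,0,1]])
    return cv2.projectPoints(np.asarray(X,float).reshape(-1,1,3),cv2.Rodrigues(np.array(m['R']))[0],np.array(m['t']),K,np.array(m['distortion']))[0].reshape(-1,2)
def b2w(p,X):
    X=np.asarray(X,float); c,s=np.cos(p[2]),np.sin(p[2])
    return np.c_[p[0]+c*X[:,0]-s*X[:,1],p[1]+s*X[:,0]+c*X[:,1],X[:,2]]
def fitboard(m,X,px,p0):
    r=least_squares(lambda p:(proj(m,b2w(p,X))-px).ravel(),p0)
    return r.x,np.abs(r.fun).reshape(-1,2)
def cylhull(m,p,z=.049):
    a=np.linspace(0,2*np.pi,73)
    P=np.vstack([np.c_[np.full(73,s*.09),.025*np.cos(a),z+.025*np.sin(a)] for s in(-1,1)])
    return cv2.convexHull(proj(m,b2w(p,P)).astype(np.float32))
def fitcyl(m,px,p0,z=.049):
    f=lambda p:[cv2.pointPolygonTest(cylhull(m,p,z),(float(u),float(v)),True) for u,v in px]
    r=least_squares(f,p0,diff_step=1e-4,loss='soft_l1'); return r.x,np.array(f(r.x))
E
python3 - <<'E'
from workcell import *
from h import *
m=camera_model("wrist")
X=np.array([[-135,-20,24],[135,-20,24],[-135,-320,24],[-60,-20,24],[60,-20,24],[-60,42,46],[60,42,46],[-60,64,46],[60,64,46]])/1e3
B=lambda u,v:(140+u/2.8,30+v/2.8); A=lambda u,v:(220+u/3,240+v/3)
px=np.array([B(20,463),B(728,251),A(77,522),B(203,405),B(520,310),B(120,228),B(466,117),B(92,161),B(449,44)])
p,r=fitboard(m,X,px,[.65,.12,.2]); print("board",p,np.degrees(p[2])); print(r.round(1))
pts=[A(108,390),A(566,212),A(337,302),A(65,260),A(512,84),A(290,170),A(52,300),A(70,365),A(545,145)]
q,rr=fitcyl(m,pts,[.65,0,.3]); print("cyl",q,np.degrees(q[2]),rr.round(1))
d=q[:2]-p[:2];c,s=np.cos(p[2]),np.sin(p[2]); print("in board",c*d[0]+s*d[1],-s*d[0]+c*d[1],np.degrees(q[2]-p[2]))
o=observe();print(o['tool_pos'],o['tcp_rot'],o['t'])
# overlay on wrist
im=cv2.imread("pics/wrist0.png"); cv2.polylines(im,[np.int32(cylhull(m,q).round())],True,(255,0,0),1)
for u,v in proj(m,b2w(p,X)): cv2.circle(im,(int(u),int(v)),3,(0,255,0),1)
cv2.imwrite("pics/ov.png",im)
for n in("scene","side"):
    mm=camera_model(n);im=cv2.imread(f"pics/{n}0.png"); cv2.polylines(im,[np.int32(cylhull(mm,q).round())],True,(255,0,0),1)
    for u,v in proj(mm,b2w(p,X)): cv2.circle(im,(int(u),int(v)),3,(0,255,0),1)
    cv2.imwrite(f"pics/ov{n}.png",im[150:400,200:460] if n=="scene" else im[150:300,200:380])
E
```

```text
board [0.59752563 0.07222016 0.28155821] 16.13209739173331
[[1.2 0.6]
 [1.3 0.9]
 [1.  1.4]
 [0.3 0.7]
 [1.  0.1]
 [1.7 1. ]
 [1.7 0.5]
 [1.1 0.1]
 [0.4 1. ]]
cyl [ 0.65652097 -0.11531511  0.41228247] 23.622045394009 [ 0.1  1.8  0.9  0.3  0.3 -0.1  1.   0.5  0.1]
in board 0.004565102910639829 -0.19654284605045796 7.48994800227569
[ 6.49693646e-01 -2.82351227e-05  2.49654933e-01] [-3.06139529  1.5696204  -3.06138819] 0.15
```

```bash
python3 - <<'E'
import cv2,numpy as np
a=cv2.imread("pics/ovscene.png");b=cv2.imread("pics/ovside.png");c=cv2.imread("pics/ov.png")
cv2.imwrite("pics/ovall.png",np.hstack([cv2.resize(a,(400,385)),cv2.resize(b,(400,385))]))
E
```

```text
(no output)
```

View pics/ovall.png

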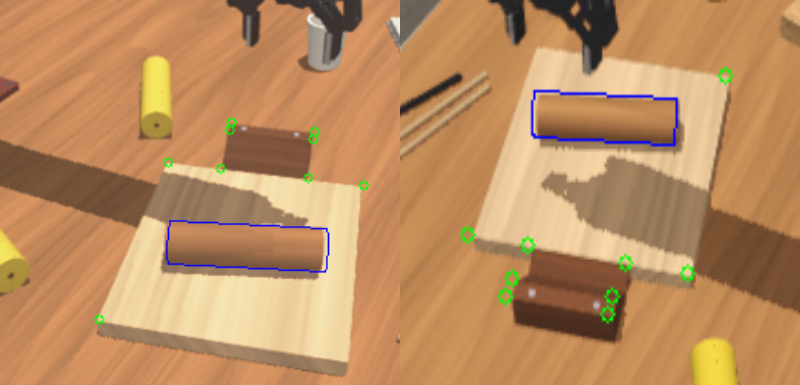

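View pics/ov.png

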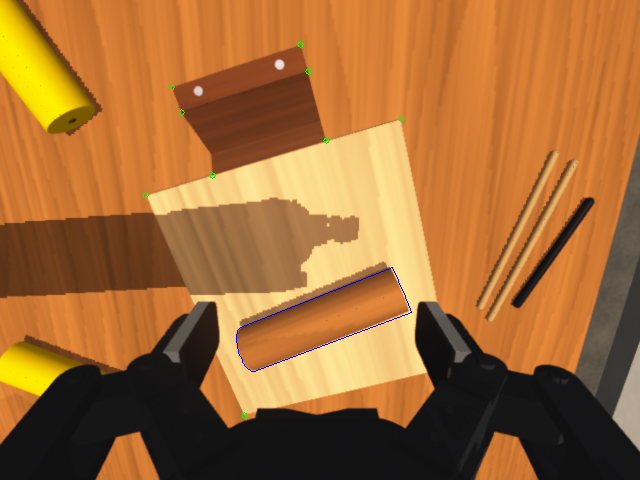

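>>> {"method": "apply_moves", "body": {
  "steps": [
    [[0, 0, 0.14, 0.8, -4.25, -3.0, -1], [0, 0, 0.14, 0.8, -4.25, -3.0, -1], [0, 0, 0.13, 0.8, -4.25, -3.0, -1], [0, 0, 0, 0.7, -4.25, -3.0, -1], [0, 0, 0, 0, 0, 0, -1]]
  ]
}}

```text
t: 0.78
tool_pos: [0.68, -0.1735, 0.1247]
tcp_rot: [2.181, 1.567, 2.608]
force: [-0.0, -0.3, 0.5]
width: 0.0853
```

```bash
cat >> h.py <<'E'
from scipy.spatial.transform import Rotation as Ro
def st(o):
    R=Ro.from_euler('xyz',o['tcp_rot']).as_matrix()
    print('t',round(o['t'],2),'tcp',o['tool_pos'].round(4),'x',R[:,0].round(3),'z',R[:,2].round(3),'yawz',np.degrees(np.arctan2(R[1,2],R[0,2])).round(1),'F',o['force'].round(1),'w',round(o['width'],3))
E
python3 - <<'E'
from workcell import *
from h import *
st(observe())
E
```

```text
t 0.78 tcp [ 0.68   -0.1735  0.1247] x [-0.003  0.002 -1.   ] z [ 0.91   0.414 -0.002] yawz 24.5 F [-0.  -0.3  0.5] w 0.085
```

>>> {"method": "apply_moves", "body": {
  "steps": [
    [[0, 0, -0.015, 0, 0, -2.5, -1], [0, 0, 0, 0, 0, -2.5, -1], [0, 0, 0, 0, 0, -2.5, -1], [0, 0, 0, 0, 0, 0, -1]]
  ]
}}

```text
t: 1.27
tool_pos: [0.6803, -0.171, 0.0483]
tcp_rot: [1.835, 1.566, 2.246]
force: [0.1, 1.5, -0.8]
width: 0.0854
```

```bash
python3 - <<'E'
from workcell import *
from h import *
st(observe())
a=snapshot("scene")[:,:,::-1]; b=snapshot("side")[:,:,::-1]
cv2.imwrite("pics/d1.png",np.hstack([cv2.resize(a[180:400,240:460],(400,400),interpolation=2),cv2.resize(b[130:300,200:370],(400,400),interpolation=2)]))
E
```

```text
t 1.27 tcp [ 0.6803 -0.171   0.0483] x [-0.003  0.004 -1.   ] z [ 0.916  0.4   -0.001] yawz 23.6 F [ 0.1  1.5 -0.8] w 0.085
```

View pics/d1.png

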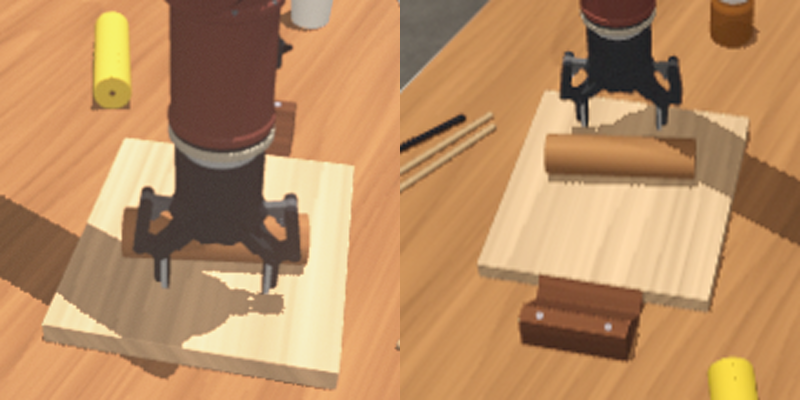

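The picture shows both fingertips behind the roller and clear of it, and parallel to it. Next is a slow push across the roller's own axis.

>>> {"method": "apply_moves", "body": {
  "steps": [
    [[0, 0, 0, -0.16, 0.37, 0.1, -1], [0, 0, 0, -0.16, 0.37, 0.05, -1], [0, 0, 0, -0.12, 0.27, 0.0, -1], [0, 0, 0, -0.12, 0.27, 0.0, -1], [0, 0, 0, -0.12, 0.27, 0, -1], [0, 0, 0, -0.12, 0.27, 0, -1], [0, 0, 0, -0.12, 0.27, 0, -1], [0, 0, 0, -0.12, 0.27, 0, -1]]
  ]
}}

```text
t: 2.38
tool_pos: [0.6731, -0.1464, 0.0568]
tcp_rot: [-0.169, 1.564, 0.243]
force: [0.7, -0.4, -0.1]
width: 0.0852
```

>>> {"method": "apply_moves", "body": {
  "steps": [
    [[0, 0, 0, -0.12, 0.27, 0, -1], [0, 0, 0, -0.12, 0.27, 0.0, -1], [0, 0, 0, -0.12, 0.27, 0.0, -1], [0, 0, 0, -0.12, 0.27, 0.0, -1], [0, 0, 0, -0.12, 0.27, 0, -1], [0, 0, 0, -0.12, 0.27, 0, -1], [0, 0, 0, -0.12, 0.27, 0, -1], [0, 0, 0, -0.12, 0.27, 0, -1]]
  ]
}}

```text
t: 3.38
tool_pos: [0.6628, -0.1234, 0.0568]
tcp_rot: [-0.172, 1.564, 0.24]
force: [0.5, -0.3, -0.4]
width: 0.0855
```

```bash
python3 - <<'E'
from workcell import *
from h import *
st(observe())
a=snapshot("wrist")[:,:,::-1]; b=snapshot("side")[:,:,::-1]
st(observe())
cv2.imwrite("pics/d2.png",np.hstack([cv2.resize(a,(400,300),interpolation=2),cv2.resize(b[130:300,200:427],(400,300),interpolation=2)]))
E
```

```text
t 3.38 tcp [ 0.6628 -0.1234  0.0568] x [ 0.007  0.002 -1.   ] z [0.916 0.4   0.007] yawz 23.6 F [ 0.5 -0.3 -0.4] w 0.085
t 3.48 tcp [ 0.6628 -0.123   0.0568] x [ 0.007  0.002 -1.   ] z [0.916 0.401 0.007] yawz 23.6 F [ 0.1 -0.  -0.1] w 0.086
```

View pics/d2.png

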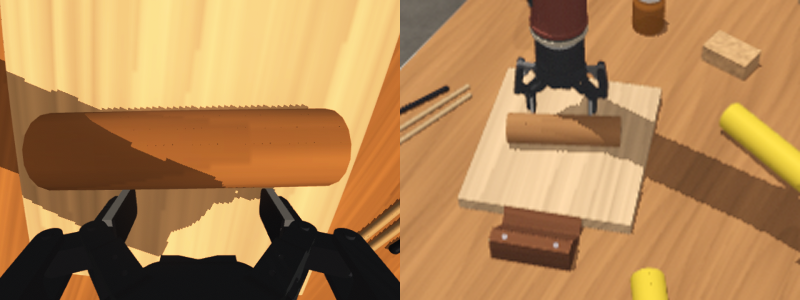

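```bash
python3 - <<'E'
from workcell import *
from h import *
m=camera_model("wrist")
pts=np.array([(60,190),(310,186),(180,188),(60,112),(310,109),(180,110),(23,150),(351,150)])*1.6
q,r=fitcyl(m,pts,[.645,-.09,.41]);print(q,np.degrees(q[2]),r.round(1))
p=[.5975,.0722,.28156];d=q[:2]-p[:2];c,s=np.cos(p[2]),np.sin(p[2]); print("in board",c*d[0]+s*d[1],-s*d[0]+c*d[1],np.degrees(q[2]-p[2]))
n=np.array([-.4,.916]); print(n@(q[:2]-observe()['tool_pos'][:2]))
E
```

```text
[ 0.64409718 -0.08979355  0.42348008] 24.263621281190765 [-0.3  0.4  0.2 -0.2  0.6 -0.7  4.7  5.4]
in board -0.0002483159529327733 -0.16856199386336465 8.13142160148731
0.037846907907170296
```

>>> {"method": "apply_moves", "body": {
  "steps": [
    [[0, 0, 0, 0, 0, -0.3, -1], [0, 0, 0, -0.08, 0.18, -0.2, -1], [0, 0, 0, -0.12, 0.27, 0.0, -1], [0, 0, 0, -0.16, 0.37, 0.0, -1], [0, 0, 0, -0.16, 0.37, 0, -1], [0, 0, 0, -0.16, 0.37, 0, -1], [0, 0, 0, -0.16, 0.37, 0, -1], [0, 0, 0, -0.16, 0.37, 0, -1]]
  ]
}}

```text
t: 4.47
tool_pos: [0.6521, -0.0987, 0.0514]
tcp_rot: [-0.147, 1.564, 0.265]
force: [0.3, -0.8, -0.1]
width: 0.0855
```

>>> {"method": "apply_moves", "body": {
  "steps": [
    [[0, 0, 0, -0.16, 0.37, 0, -1], [0, 0, 0, -0.16, 0.37, 0.0, -1], [0, 0, 0, -0.16, 0.37, 0.0, -1], [0, 0, 0, -0.16, 0.37, 0.0, -1], [0, 0, 0, -0.16, 0.37, 0, -1], [0, 0, 0, -0.16, 0.37, 0, -1], [0, 0, 0, -0.16, 0.37, 0, -1], [0, 0, 0, -0.16, 0.37, 0, -1]]
  ]
}}

```text
t: 5.48
tool_pos: [0.6384, -0.0669, 0.0515]
tcp_rot: [-0.144, 1.564, 0.268]
force: [-0.3, -0.0, 0.3]
width: 0.0852
```

```bash
cat > look.py <<'E'
import sys
from workcell import *
from h import *
n=sys.argv[1]
st(observe())
m=camera_model("wrist")
a=snapshot("wrist")[:,:,::-1]; b=snapshot("side")[:,:,::-1]
np.save("m.npy",m,allow_pickle=True)
cv2.imwrite(f"pics/{n}.png",np.hstack([cv2.resize(a,(400,300),interpolation=2),cv2.resize(b[130:300,200:427],(400,300),interpolation=2)]))
cv2.imwrite(f"pics/{n}w.png",a);cv2.imwrite(f"pics/{n}s.png",b)
E
python3 look.py d3
```

```text
t 5.47 tcp [ 0.6384 -0.0669  0.0515] x [ 0.007  0.002 -1.   ] z [0.916 0.401 0.007] yawz 23.6 F [-0.3 -0.   0.3] w 0.085
```

View pics/d3.png

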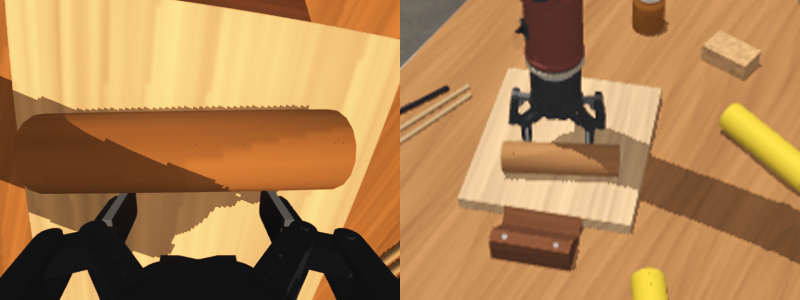

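>>> {"method": "apply_moves", "body": {
  "steps": [
    [[0, 0, 0, -0.16, 0.37, 0, -1], [0, 0, 0, -0.16, 0.37, 0.0, -1], [0, 0, 0, -0.16, 0.37, 0.0, -1], [0, 0, 0, -0.16, 0.37, 0.0, -1], [0, 0, 0, -0.16, 0.37, 0, -1], [0, 0, 0, -0.16, 0.37, 0, -1], [0, 0, 0, -0.16, 0.37, 0, -1], [0, 0, 0, -0.16, 0.37, 0, -1]]
  ]
}}

```text
t: 6.58
tool_pos: [0.6247, -0.0353, 0.0515]
tcp_rot: [-0.13, 1.564, 0.282]
force: [-0.8, 0.0, 0.1]
width: 0.0857
```

>>> {"method": "apply_moves", "body": {
  "steps": [
    [[0, 0, 0, -0.16, 0.37, 0, -1], [0, 0, 0, -0.16, 0.37, 0.0, -1], [0, 0, 0, -0.16, 0.37, 0.0, -1], [0, 0, 0, -0.16, 0.37, 0.0, -1], [0, 0, 0, -0.16, 0.37, 0, -1], [0, 0, 0, -0.12, 0.27, 0, -1]]
  ]
}}

```text
t: 7.32
tool_pos: [0.6149, -0.0124, 0.0516]
tcp_rot: [-0.128, 1.564, 0.285]
force: [0.8, 0.4, -0.4]
width: 0.0853
```

```bash
python3 look.py d4
```

```text
t 7.33 tcp [ 0.6149 -0.0124  0.0516] x [ 0.007  0.002 -1.   ] z [0.916 0.401 0.007] yawz 23.6 F [ 0.8  0.4 -0.4] w 0.085
```

View pics/d4.png

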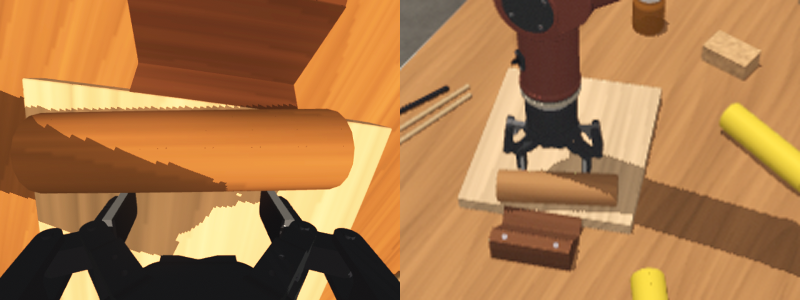

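>>> {"method": "apply_moves", "body": {
  "steps": [
    [[0, 0, -0.016, -0.08, 0.25, 0, -1], [0, 0, -0.016, -0.08, 0.25, 0, -1], [0, 0, -0.016, -0.08, 0.25, 0, -1], [0, 0, -0.016, -0.08, 0.25, 0, -1], [0, 0, -0.016, -0.08, 0.25, 0, -1], [0, 0, -0.016, -0.08, 0.25, 0, -1], [0, 0, -0.016, -0.08, 0.25, 0, -1]]
  ]
}}

```text
t: 8.3
tool_pos: [0.609, 0.006, 0.0516]
tcp_rot: [-0.141, 1.563, 0.151]
force: [-0.1, 0.0, 0.2]
width: 0.0856
```

```bash
python3 look.py d5
```

```text
t 8.3 tcp [0.609  0.006  0.0516] x [ 0.007  0.001 -1.   ] z [0.958 0.288 0.007] yawz 16.7 F [-0.1  0.   0.2] w 0.086
```

View pics/d5.png

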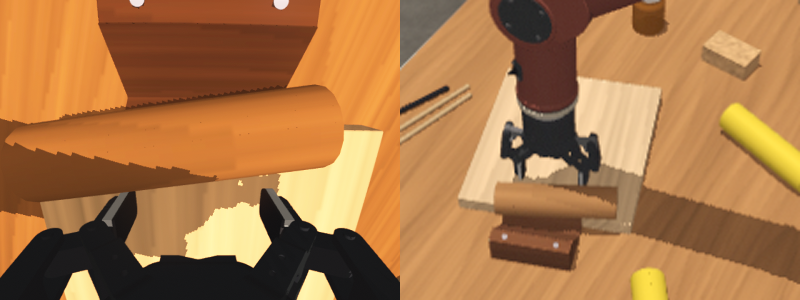

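>>> {"method": "apply_moves", "body": {
  "steps": [
    [[0, 0, 0, -0.07, 0.2, 0, -1], [0, 0, 0, -0.07, 0.2, 0, -1], [0, 0, 0, -0.07, 0.2, 0, -1], [0, 0, 0, -0.07, 0.2, 0, -1], [0, 0, 0, -0.07, 0.2, 0, -1]]
  ]
}}

```text
t: 9.02
tool_pos: [0.6053, 0.0167, 0.0515]
tcp_rot: [-0.123, 1.564, 0.17]
force: [-0.6, 0.1, 0.8]
width: 0.0854
```

```bash
python3 look.py d6
```

```text
t 9.03 tcp [0.6053 0.0167 0.0515] x [ 0.007  0.001 -1.   ] z [0.957 0.289 0.007] yawz 16.8 F [-0.6  0.1  0.8] w 0.085
```

View pics/d6.png

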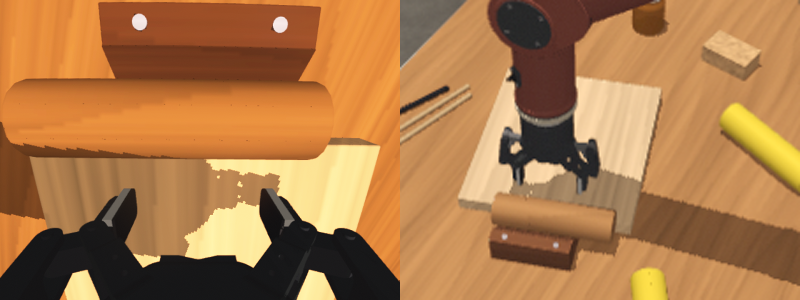

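>>> {"method": "apply_moves", "body": {
  "steps": [
    [[0, 0, 0, 0.2, -0.8, 0.5, -1], [0, 0, 0, 0.2, -1.0, 3, -1], [0, 0, 0, 0, -1.0, 5, -1], [0, 0, 0, 0, -1, 5, 0], [0, 0, 0, -1, 0, 4, 1], [0, 0, 0, 0, 0, 0, 1]]
  ]
}}

```text
t: 9.88
tool_pos: [0.5985, -0.0268, 0.2336]
tcp_rot: [-0.287, 1.563, 0.003]
force: [0.7, 0.4, -0.0]
width: 0.032
```

```bash
python3 look.py d7
```

```text
t 9.88 tcp [ 0.5985 -0.0268  0.2336] x [ 0.008  0.    -1.   ] z [0.958 0.287 0.007] yawz 16.7 F [ 0.7  0.4 -0. ] w 0.032
```

View pics/d7w.png

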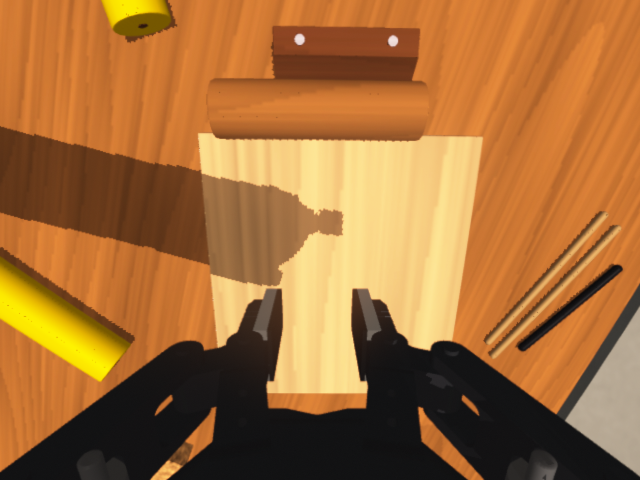

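```bash
python3 - <<'E'
import cv2
im=cv2.imread("pics/d7w.png")
a=im[10:160,190:500]; cv2.imwrite("pics/cropC.png",cv2.resize(a,None,fx=2.5,fy=2.5,interpolation=cv2.INTER_CUBIC))
E
```

```text
(no output)
```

View pics/cropC.png

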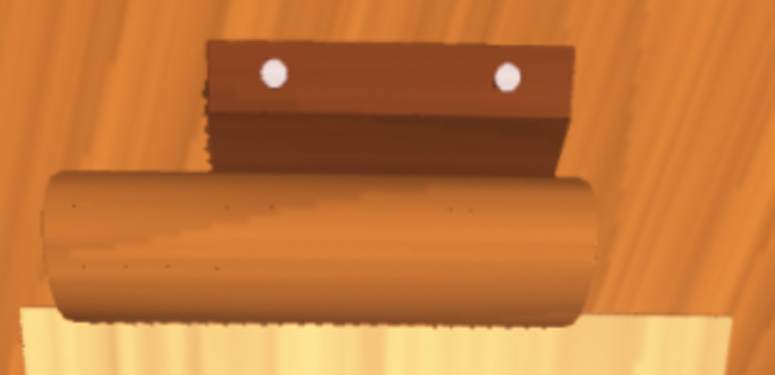

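```bash
python3 - <<'E'
from h import *
m=np.load("m.npy",allow_pickle=True).item()
C=lambda u,v:(190+u/2.5,10+v/2.5)
X=np.array([[-135,-20,24],[135,-20,24],[-60,42,46],[60,42,46],[-60,64,46],[60,64,46],])/1e3
px=np.array([C(20,308),C(732,317),C(207,111),C(571,118),C(207,40),C(574,46)])
p,r=fitboard(m,X,px,[.6,.07,.28]);print(p,np.degrees(p[2]),r.round(1).tolist())
q,rr=fitcyl(m,[C(100,171),C(300,173),C(500,177),C(100,320),C(300,323),C(540,326),C(43,235),C(598,245)],[.58,.067,.28],z=.0394)
d=q[:2]-p[:2];c,s=np.cos(p[2]),np.sin(p[2]); print(q,rr.round(1),"in board",c*d[0]+s*d[1],-s*d[0]+c*d[1],np.degrees(q[2]-p[2]))
print('board target x=-150,-120:',b2w(p,[[-.15,0,.0],[-.13,0,0],[-.12,0,0]]))
# yellow ends on bench
f=240/np.tan(np.radians(m['fovy'])/2);K=np.array([[f,0,m['cx']],[0,f,m['cy']],[0,0,1]])
for uv,z in (((140,30),.025),((172,12),.025),((130,345),.025),((100,378),.025)):
    x=cv2.undistortPoints(np.array([[uv]],float),K,m['distortion'])[0,0];R=np.array(m['R']);cc=-R.T@m['t'];dd=R.T@np.r_[x,1];print(uv,(cc+dd*(z-cc[2])/dd[2]).round(3))
E
```

```text
[0.5969315  0.07230038 0.27896798] 15.983688124251437 [[1.3, 0.3], [1.1, 0.3], [0.1, 1.0], [0.1, 0.6], [0.7, 0.5], [1.1, 0.2]]
[0.57559944 0.06656811 0.27677178] [0.6 0.2 0.6 0.6 0.4 0.5 0.9 0.9] in board -0.022085831050304375 0.00036341581681334067 -0.1258331085761922
board target x=-150,-120: [[0.45273048 0.03099583 0.        ]
 [0.47195729 0.0365031  0.        ]
 [0.48157069 0.03925674 0.        ]]
(140, 30) [0.409 0.087 0.025]
(172, 12) [0.433 0.108 0.025]
(130, 345) [ 0.441 -0.235  0.025]
(100, 378) [ 0.411 -0.292  0.025]
```

The roller dropped in and is seated: y offset 0.4 mm, yaw -0.1°. It lies 22 mm off-centre towards -x, so I'll nudge its -x end with the fingers shut.

>>> {"method": "apply_moves", "body": {
  "steps": [
    [[0, 0, -0.01, -3.6, 1.5, -1.0, 1], [0, 0, 0, -3.6, 1.5, -2.8, 1], [0, 0, 0, -3.6, 1.5, -3.5, 1], [0, 0, 0, -3.4, 1.4, -3.5, 1], [0, 0, 0, 0, 0, 0, 1]]
  ]
}}

```text
t: 10.6
tool_pos: [0.4466, 0.0322, 0.1112]
tcp_rot: [3.085, 1.561, -2.918]
force: [0.1, 0.0, -0.1]
width: -0.0
```

```bash
cat > brd.py <<'E'
from workcell import *
from h import *
p=[.597,.0723,.2800];o=observe();st(o);d=o['tool_pos'][:2]-p[:2];c,s=np.cos(p[2]),np.sin(p[2]);print('tcp in board',(c*d[0]+s*d[1]).round(4),(-s*d[0]+c*d[1]).round(4))
E
python3 brd.py; python3 look.py e1
```

```text
t 10.6 tcp [0.4466 0.0322 0.1112] x [-0.01  -0.002 -1.   ] z [ 0.961  0.276 -0.01 ] yawz 16.1 F [ 0.1  0.  -0.1] w -0.0
tcp in board -0.1556 0.003
t 10.6 tcp [0.4466 0.0322 0.1112] x [-0.01  -0.002 -1.   ] z [ 0.961  0.276 -0.01 ] yawz 16.1 F [ 0.1  0.  -0.1] w -0.0
```

View pics/e1.png

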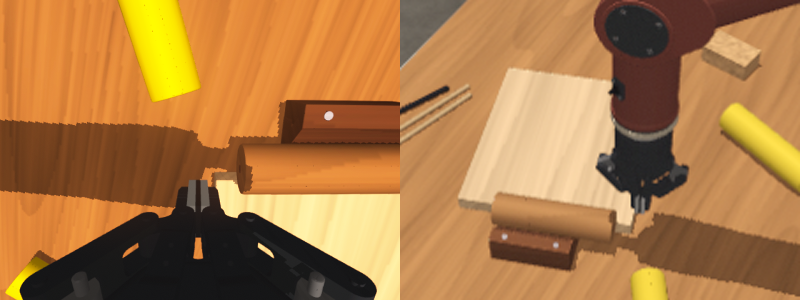

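>>> {"method": "apply_moves", "body": {
  "steps": [
    [[0, 0, 0, 0.1, -0.3, -2.2, 1], [0, 0, 0, 0, 0, -2.2, 1], [0, 0, 0, 0, 0, -1.6, 1], [0, 0, 0, 0, 0, 0, 1]]
  ]
}}

```text
t: 11.2
tool_pos: [0.4591, 0.0272, 0.0557]
tcp_rot: [-0.489, 1.566, -0.214]
force: [-0.1, -0.4, 0.1]
width: -0.0
```

```bash
python3 brd.py; python3 look.py e2
```

```text
t 11.2 tcp [0.4591 0.0272 0.0557] x [ 0.004 -0.001 -1.   ] z [0.962 0.272 0.004] yawz 15.8 F [-0.1 -0.4  0.1] w -0.0
tcp in board -0.145 -0.0053
t 11.2 tcp [0.4591 0.0272 0.0557] x [ 0.004 -0.001 -1.   ] z [0.962 0.272 0.004] yawz 15.8 F [-0.1 -0.4  0.1] w -0.0
```

View pics/e2.png

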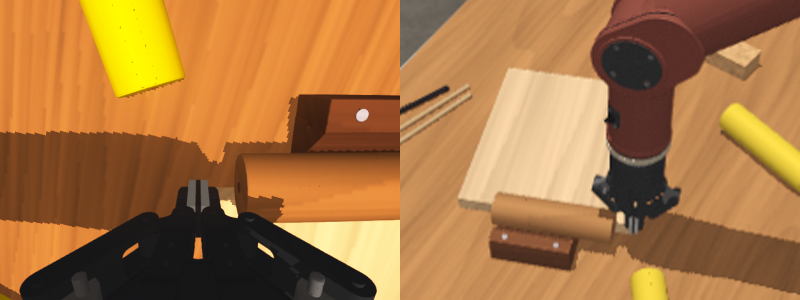

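>>> {"method": "apply_moves", "body": {
  "steps": [
    [[0, 0, 0, -0.15, 0.5, 0, 1], [0, 0, 0, 0, 0, -0.9, 1], [0, 0, 0, 0, 0, 0, 1]]
  ]
}}

```text
t: 11.68
tool_pos: [0.4597, 0.0329, 0.049]
tcp_rot: [-0.286, 1.561, -0.01]
force: [1.1, -0.4, -0.3]
width: 0.0001
```

```bash
python3 brd.py
```

```text
t 11.68 tcp [0.4597 0.0329 0.049 ] x [ 0.009 -0.    -1.   ] z [0.962 0.272 0.009] yawz 15.8 F [ 1.1 -0.4 -0.3] w 0.0
tcp in board -0.1429 0.0001
```

>>> {"method": "apply_moves", "body": {
  "steps": [
    [[0, 0, 0, 0.3, 0.08, 0, 1], [0, 0, 0, 0.3, 0.08, 0, 1], [0, 0, 0, 0.3, 0.08, 0, 1], [0, 0, 0, 0.3, 0.08, 0, 1], [0, 0, 0, 0.25, 0.07, 0, 1], [0, 0, 0, 0.25, 0.07, 0, 1], [0, 0, 0, 0.25, 0.07, 0, 1], [0, 0, 0, 0, 0, 0, 1]]
  ]
}}

```text
t: 12.68
tool_pos: [0.4792, 0.0382, 0.0489]
tcp_rot: [-0.393, 1.564, -0.118]
force: [-2.1, -0.1, 2.3]
width: -0.0003
```

```bash
python3 brd.py; python3 look.py e3
```

```text
t 12.68 tcp [0.4792 0.0382 0.0489] x [ 0.006 -0.001 -1.   ] z [0.962 0.272 0.006] yawz 15.8 F [-2.1 -0.1  2.3] w -0.0
tcp in board -0.1226 -0.0002
t 12.68 tcp [0.4792 0.0382 0.0489] x [ 0.006 -0.001 -1.   ] z [0.962 0.272 0.006] yawz 15.8 F [-2.1 -0.1  2.3] w -0.0
```

View pics/e3w.png

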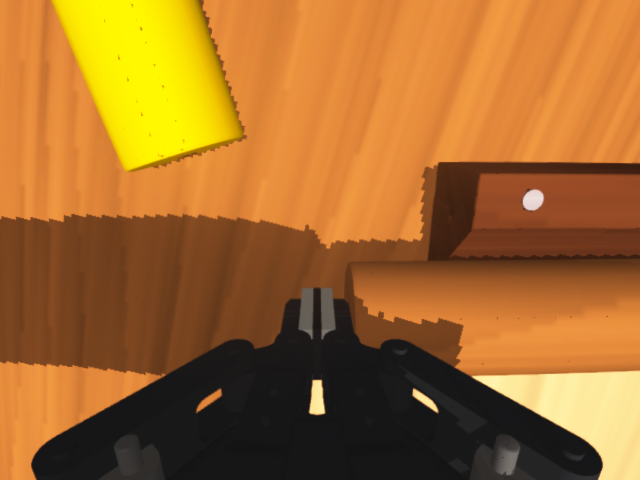

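>>> {"method": "apply_moves", "body": {
  "steps": [
    [[0, 0, 0, 0.25, 0.07, 0, 1], [0, 0, 0, 0.25, 0.07, 0, 1], [0, 0, 0, 0.25, 0.07, 0, 1], [0, 0, 0, 0.25, 0.07, 0, 1], [0, 0, 0, 0.25, 0.07, 0, 1], [0, 0, 0, 0.2, 0.06, 0, 1], [0, 0, 0, 0.0, 0.0, 0, 1]]
  ]
}}

```text
t: 13.65
tool_pos: [0.4933, 0.0422, 0.0488]
tcp_rot: [-0.644, 1.567, -0.369]
force: [-2.7, 0.9, 3.1]
width: 0.0001
```

```bash
python3 brd.py; python3 look.py e4; python3 - <<'E'
import cv2
from workcell import *
a=snapshot("scene")[:,:,::-1];cv2.imwrite("pics/e4sc.png",cv2.resize(a[200:340,260:460],(800,560),interpolation=2))
b=cv2.imread("pics/e4s.png");cv2.imwrite("pics/e4sd.png",cv2.resize(b[210:310,230:370],(800,571),interpolation=2))
E
```

```text
t 13.65 tcp [0.4933 0.0422 0.0488] x [ 0.004 -0.001 -1.   ] z [0.962 0.272 0.003] yawz 15.8 F [-2.7  0.9  3.1] w 0.0
tcp in board -0.1079 -0.0003
t 13.65 tcp [0.4933 0.0422 0.0488] x [ 0.004 -0.001 -1.   ] z [0.962 0.272 0.003] yawz 15.8 F [-2.7  0.9  3.1] w 0.0
```

View pics/e4sd.png

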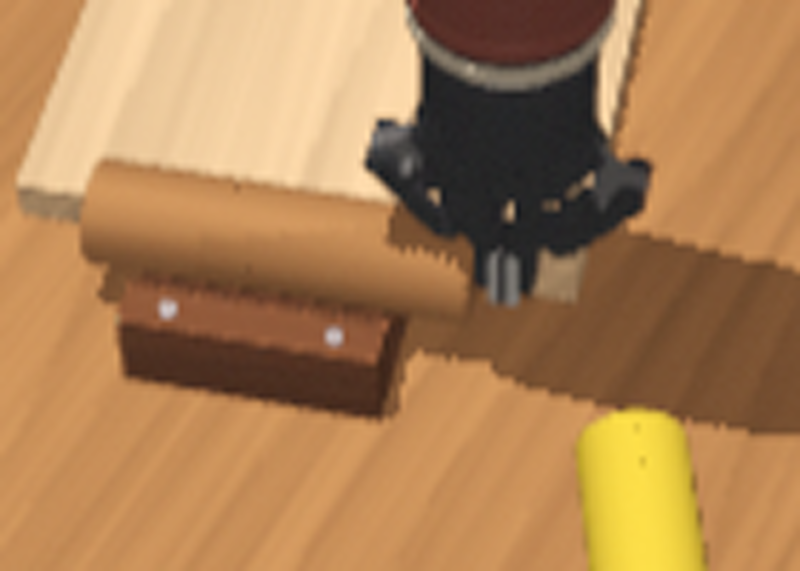

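View pics/e4w.png

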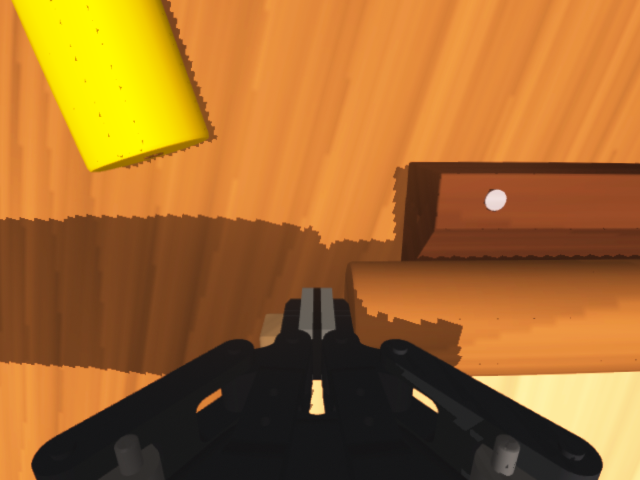

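```bash
python3 - <<'E'
import cv2
im=cv2.imread("pics/e4w.png");cv2.imwrite("pics/e4c.png",cv2.resize(im[150:300,330:530],(800,600),interpolation=2))
E
```

```text
(no output)
```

View pics/e4c.png

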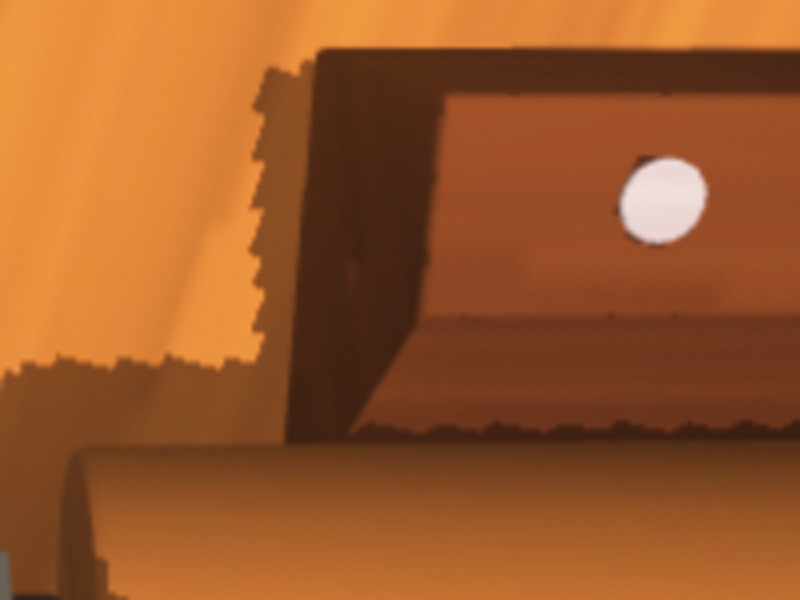

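```bash
cat > e.py <<'E'
from h import *
m=np.load("m.npy",allow_pickle=True).item()
X=np.array([[-60,64,46],[-60,42,46],[-60,64,0]])/1e3
px=np.array([(441,173.5),(434.5,229.5),(410,162.5)])
f=lambda p:(proj(m,b2w([p[0],p[1],.28],X))-px).ravel()
r=least_squares(f,[.597,.0723]);p=[*r.x,.28];print(p,r.fun.round(1))
for P in (p,[.597,.0723,.28]):
  for x in (-.014,-.010,-.006,-.003,0):
    h=cylhull(m,[*b2w(P,[[x,0,0]])[0,:2],.28],.0394)
    print(x,[round(cv2.pointPolygonTest(h,t,True),1) for t in((346.5,272.5),(345.5,282.5),(430,261.3))])
E
python3 e.py
```

```text
[np.float64(0.5967030167887809), np.float64(0.0725538467292538), 0.28] [ 0.2 -0.3  0.9  1.3 -1.4 -1. ]
-0.014 [11.0, 21.0, 0.7]
-0.01 [11.0, 17.2, 0.7]
-0.006 [9.8, 9.3, 0.6]
-0.003 [3.6, 3.3, 0.6]
0 [-2.5, -2.7, 0.6]
-0.014 [10.3, 20.3, -0.0]
-0.01 [10.3, 16.8, -0.0]
-0.006 [9.3, 8.8, -0.0]
-0.003 [3.1, 2.8, -0.0]
0 [-3.0, -3.1, -0.1]
```

By this estimate the roller is now about 1.4 mm from centre. I'll back off along -x, rise, and check from above.

>>> {"method": "apply_moves", "body": {
  "steps": [
    [[0, 0, 0, -0.5, -0.14, 0, 1], [0, 0, 0, -1.0, -0.28, 0.2, 1], [0, 0, 0, -0.5, 0, 3, 1], [0, 0, 0, 0, 0, 6, 1], [0, 0, 0, 5, -2.5, 6, 1], [0, 0, 0, 5, -3, 3, 1], [0, 0, 0, 3, -1, 0, 1], [0, 0, 0, 0, 0, 0, 1]]
  ]
}}

```text
t: 14.8
tool_pos: [0.5894, -0.0231, 0.2237]
tcp_rot: [-0.449, 1.562, -0.172]
force: [-0.1, -0.1, 0.8]
width: 0.0001
```

```bash
python3 brd.py; python3 look.py f1;python3 - <<'E'
import cv2
im=cv2.imread("pics/f1s.png");cv2.imwrite("pics/f1sd.png",cv2.resize(im[170:310,220:380],(640,560),interpolation=2))
E
```

```text
t 14.8 tcp [ 0.5894 -0.0231  0.2237] x [ 0.008 -0.001 -1.   ] z [0.962 0.273 0.008] yawz 15.8 F [-0.1 -0.1  0.8] w 0.0
tcp in board -0.0337 -0.0896
t 14.8 tcp [ 0.5894 -0.0231  0.2237] x [ 0.008 -0.001 -1.   ] z [0.962 0.273 0.008] yawz 15.8 F [-0.1 -0.1  0.8] w 0.0
```

View pics/f1w.png

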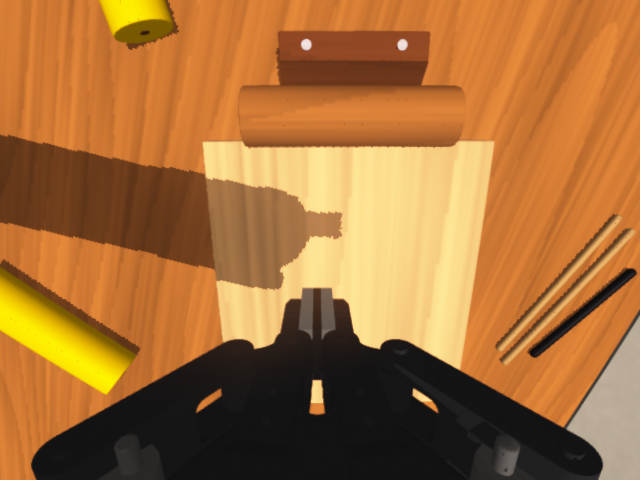

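View pics/f1sd.png

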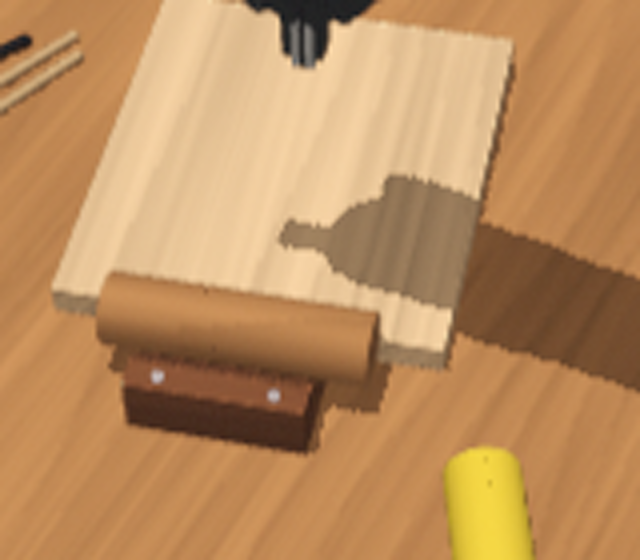

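```bash
python3 - <<'E'
import cv2
im=cv2.imread("pics/f1w.png");cv2.imwrite("pics/f1c.png",cv2.resize(im[20:155,195:505],None,fx=2.5,fy=2.5,interpolation=2))
E
```

```text
(no output)
```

View pics/f1c.png

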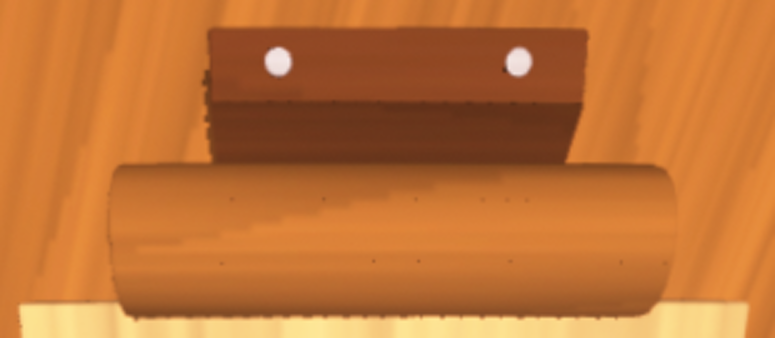

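```bash
python3 - <<'E'
from h import *
m=np.load("m.npy",allow_pickle=True).item()
C=lambda u,v:(195+u/2.5,20+v/2.5)
X=np.array([[-135,-20,24],[135,-20,24],[-60,42,46],[60,42,46],[-60,64,46],[60,64,46],])/1e3
px=np.array([C(20,304),C(748,302),C(209,102),C(582,102),C(209,29),C(588,29)])
p,r=fitboard(m,X,px,[.6,.07,.28]);print(p,np.degrees(p[2]),r.round(1).tolist())
q,rr=fitcyl(m,[C(150,164),C(390,164),C(630,164),C(150,317),C(390,317),C(620,316),C(108,225),C(677,225)],[.597,.072,.28],z=.0394)
d=q[:2]-p[:2];c,s=np.cos(p[2]),np.sin(p[2]); print(q,rr.round(1),"in board",c*d[0]+s*d[1],-s*d[0]+c*d[1],np.degrees(q[2]-p[2]))
E
```

```text
[0.59694034 0.0722664  0.28075521] 16.086088366527004 [[1.8, 0.1], [1.3, 0.2], [0.1, 0.8], [0.7, 0.8], [0.9, 0.7], [0.6, 0.4]]
[0.59496654 0.07191178 0.27917806] [0.4 0.3 0.3 0.5 0.3 0.5 1.2 1.3] in board -0.001994782831056776 0.0002061692501269103 -0.09036375406706892
```

```bash
python3 - <<'E'
from workcell import *
print(hand_in())
E
```

```text
the job is handed in; nothing more can be done
None
```

The roller is seated in the V and centred to about 2 mm. I handed the job in at about 15 s of the 54 s allowed; `hand_in()` gives no verdict.

- **Rolling:** I pushed the roller slowly from behind with the open fingers, at about 30 mm/s. It lay about 7.5° skewed to the V, so it drifted sideways as it rolled. It dropped in and squared itself, but ended 22 mm off-centre.
- **Centring:** I nudged its near end with the fingers shut, reading about 2–3 N of sideways force at the two stops. Then I backed off and raised the arm clear.

**Last check, from the wrist camera:**

| Measure | Value |
|---|---|
| Offset along the V | -2.0 mm (it sticks out about 28 mm at one end, 32 mm at the other) |
| Offset across the V | 0.2 mm |
| Skew to the V | -0.1° |

- **Disagreement:** an earlier close-up estimate of the offset along the V gave about -1.4 mm. That agrees within the roughly 2 mm camera calibration, so I did not nudge again.
- **Seating:** the fit used the seated height of 39.4 mm and matched the picture to about 1 pixel. I did not measure the height separately.
- **Other things on the bench:** the arm's path kept well away from the jar, block and cup, and no collision-like force showed up. I did not measure them again at the end.

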